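Lock a hand-cranked lens stage for transport with its pin

ROBOT

A 6-joint arm with a two-finger parallel gripper is mounted at the origin on a cart in front of the work surface, level with it; the furniture and walls round the work are solid. World frame = base frame: x ahead of the robot, y to its left, z up, the work surface at z = 0. Lengths are in mm, angles in rad, forces in N, time in s.
With the tool pointing down it reaches from about 425 to 925 mm from the base axis. Payload 12.5 kg.
Tool frame: the origin (TCP) lies on the centre line of the jaws, within the pads' length; the fingertips stand 11 mm ahead of it and the grasp point (between the pads) lies 8 mm behind it (r.tcp_to_tips is the distance from the TCP to the fingertips, in mm); x points along the fingers, y is the direction in which the jaws open and shut, and the axes are right-handed (so a half turn about x gives the same grasp; the last joint's range is limited). The gripper opens to 85 mm and grips with 20 to 120 N. Pads are 22 mm wide; open, the fingers measure 114 mm over their backs; the gripper's body (76 mm by 85 mm) begins 54 mm behind the grasp point. The pads swing forward as they close: fully open they stand 13 mm farther back than shut.
Start: joints at [-1.267, 0.491, 1.559, -0, 1.092, -0.106], TCP at [249.039, -573.256, 242.327] pointing down, gripper open.
Joint ranges: [-3.1, 3.1], [-0.84, 2.19], [0.05, 2.79], [-1.13, 4.28], [0.06, 2.93], [-2.69, 2.69]. Speed limits (rad/s): [2.22, 2.22, 2.79, 3.14, 3.14, 3.14].

INTERFACE

Orientations are given as a unit quaternion [x, y, z, w].
In Python, from bench import r, cams gives the robot as it stands.
- The arm moves only by the shell command python3 -m handwheel 'ROWS' [FORCE]. ROWS is JSON, a list of rows, each a list of 3 entries, a list of its own where there are three numbers: the shift along the tool's x, y, z in cm, then the turn, a rotation vector about the tool's x, y, z in degrees, then the finger opening in cm, from 0 to 8.54. In form: [[[dx, dy, dz], [rx, ry, rz], claw], ...]. A call has 1 to 20 rows; each row is the pose to reach, as a shift and turn from the pose measured when the call began, along the tool's axes at that moment; what a row does not reach only later rows make up. A row lasts 1/8 s, in which the tool goes at most 62.5 mm and 10.7 degrees, less where a joint would pass 70% of its speed; a pose out of reach is approached as far as the arm can. A call with a gripper value outside its range is refused whole. The fingers move at their own pace and stop on an object; FORCE is the grip in N (left out, the last holds). Time passes only in rows, so rows that repeat a pose let the fingers close. It gives the time, the measured TCP pose, the force and the opening at its end, in the units of the state.
- r.state(): the state, without advancing time (a new reading comes with each control period).
- cams.get_image(name): name is "scene" or "top"; returns the picture (420x560x3 uint8, red, green, blue); there is no depth.
- cams.get_calibration(name): a dict with "fx", "fy", "cx", "cy" (pixels), "D" ([k1, k2, p1, p2, k3] as OpenCV has them; the pictures are not rectified), "pose" (4x4, takes a point from camera to world coordinates). Camera axes: x right, y up, looking along -z (the intrinsics and any distortion apply to the point x, -y, -z); pixel columns grow to the right and rows downward; lengths in mm; the calibration is good to about 2 mm. A picture is of the moment at which its call begins. get_calibration takes no time and is no camera call.
- r.hand_in(): hands the job in, once; it reports no verdict.
The state is a dict: "clock": time; "qpos": joint angles; "qvel": joint speeds; "joint_efforts": joint torques, N m; "tcp_pos": TCP position; "tool_rot": TCP orientation; "force": force on the tool from outside, world axes, zero at the start; "wrist_torque": the same for the moment, N m; "grip_width": opening from 0.0 (shut) to 1.0 (fully open).
Only numpy, scipy, OpenCV 4.12 (cv2) and the standard library are available. Lean on these libraries where they do the work, as an engineer would, in place of code of your own. Each camera call takes 0.05 s, during which the arm holds its last target.

TASK

Lock the hand-cranked lens stage for transport. Take the locking pin (the thick one with the fat black knurled knob) out of the rack and stand it in the countersunk hole on top of the bearing block, where its tip comes to rest on the shaft; turn the crank slowly until the shaft's hidden cross-hole comes into line and the pin drops in, then press the pin fully home, past its spring ball, so that its collar sits flush on the block, and let go. Leave the thin dowel in the rack, and do not push the bottles, the filter cube or the canister out of place.

Things in the scene. Friction and masses are not known exactly. Their poses are not given: they have to be found in the camera images.
- stage: Hand-cranked lens stage of bare aluminium, screwed to the table. Origin on the table under the pin hole; x across the stage, y along its shaft towards the crank, z up. Base plate 90 mm in x, y from -155 to +45 mm, 12 mm thick. Bearing block, split by a dark line, 60 mm in x, 50 mm in y, centred on the origin, flat top 104 mm high. On the -y side a carriage with a round lens, up to 132 mm high.
- pin_hole (a point): Centre of the mouth of the vertical pin hole, in the plane of the block's top, 104 mm above the table; axes as the stage. Hole 11.5 mm in diameter, with a funnel-shaped countersink 18 mm wide and 4 mm deep. A pin put in comes to rest on the shaft 28 mm below this plane; below the shaft the hole goes on.
- shaft_mid (a point): Point on the shaft's axis under the pin hole, 62 mm above the table; axes as the stage. Inside the block the shaft is 28 mm thick with one straight cross-hole 12.4 mm wide, hidden from all sides. A spring ball in the block's wall below the shaft (44.5 mm above the table) stops a falling pin 7 to 9 mm short of home; a push of about 8 N takes the pin past it, and it then holds the pin.
- crank (a joint): Crank angle, rad: 0 with the arm straight up, growing as it leans to the stage's +x; starts at 1.1 to 1.4. Stiff (1.5 N at the grip), stays where left. The cross-hole is upright somewhere between +0.25 and -0.85, different each time, never at the start. There a standing pin falls 15 to 35 mm by its own weight and blocks the crank; pressing its tapered tip then turns the shaft the last bit into line.
- crank_grip (a point): Middle of the crank's black revolving grip, a level sleeve 15.6 mm in diameter, 46 mm long, parallel to the shaft. It moves on a circle of 50 mm radius round the shaft: at crank = q it is at x = 50 sin q, y = 81, z = 62 + 50 cos q mm in the stage's frame. Its z axis points out along the crank arm, its y axis along the shaft.
- rack: Low aluminium stand, 40 x 124 mm, top plate 78 mm above the table with three 11.5 mm holes in a row along its y axis at -40, 0 and +40 mm; one end hole carries the locking pin, the other the thin dowel, the middle one is empty. Origin on the table under the middle hole.
- lock_pin: Locking pin, 104 mm long, about 50 g. Steel shank 10 mm thick, 70 mm long, its last 6 mm tapering to 5 mm; flat collar 28 mm across, 4 mm thick; neck 14 mm thick, 8 mm high; black knurled knob 26 mm across, 22 mm high. Origin at the centre of the tip, z towards the knob. Hangs upright by its collar in an end hole of the rack. Standing on the shaft, its collar is 42 mm above the block's top.
- pin_collar (a point): Centre of the underside of the locking pin's collar, 70 mm above the tip.
- pin_knob (a point): Middle of the locking pin's knob, 93 mm above the tip and 11 mm below the flat top of the knob.
- thin_dowel: The other pin in the rack, to be left there: bare steel, shank 6 mm in diameter and 60 mm long, collar 18 mm, slim head 12 mm in diameter, 86 mm long in all. Origin at its tip.
- lens_cleaner: Spray bottle, 35 mm in diameter, 120 mm high, standing close behind the rack. Origin at the centre of its foot.
- immersion_oil: Amber dropper bottle, 30 mm in diameter, 86 mm high, standing close in front of the rack. Origin at the centre of its foot.
- filter_cube: Black filter cube, 40 x 38 x 41 mm, standing behind the stage. Origin at the centre of its underside.
- objective_canister: Clear canister with black lid, 51 mm in diameter, 71 mm high, standing to the left of the rack. Origin at the centre of its foot.

How it is judged:
By the outcome, as a careful person would: the job done as asked, in the order asked, and still so for the second after the job is handed in, with the robot touching nothing.
It also fails if it takes over 54 s, if anything falls off the work surface, if the arm or the gripper's body presses on something with over 40 N, if the wrist force passes 120 N, or if a joint passes its speed limit or range.

## Working session

There is one attempt and no reset: what is moved stays moved. The work goes in short steps, Python scripts to look and compute and a shell command to move; the robot and the scene stay as the last step left them, time stands still between calls to the robot, and variables do not carry over. Pictures are saved under pics/ and viewed, and the job is handed in when it is done.

```bash
ls; mkdir -p pics; python3 - <<'E'
from bench import r,cams
import cv2
print(r.state())
for n in ["scene","top"]:
    im=cams.get_image(n); cv2.imwrite(f"pics/{n}0.png",im[:,:,::-1]); c=cams.get_calibration(n); print(n,c)
E
```

```text
pics
{'clock': 0.0, 'qpos': array([-1.26663518e+00,  4.91596494e-01,  1.55945638e+00, -1.33054465e-05,
        1.09170645e+00, -1.05582361e-01]), 'qvel': array([ 4.41183279e-04,  1.25466270e-03,  5.94231965e-04, -8.88751305e-05,
       -8.11865846e-04, -9.95161113e-04]), 'joint_efforts': array([ 3.30219864e-04, -6.18445230e+01, -2.61591589e+01, -1.26590230e-04,
        4.02910096e-03, -1.63732545e-05]), 'tcp_pos': array([ 248.94679807, -573.04409684,  241.70240174]), 'tool_rot': array([-0.69227352, -0.14426707,  0.6923636 , -0.143447  ]), 'force': array([-0.55634483, -0.55080543, -0.54513365]), 'wrist_torque': array([-0.02205076,  0.00716758, -0.00271708]), 'grip_width': 1.0012993973423854}
scene {'fx': 427.178131084263, 'fy': 427.178131084263, 'cx': 281.07389377769954, 'cy': 211.86344516249767, 'D': array([0.00549299, 0.        , 0.        , 0.        , 0.        ]), 'pose': array([[-7.73062637e-01,  3.10578091e-01, -5.53096202e-01,
        -1.68163026e+01],
       [-6.34233697e-01, -3.93615558e-01,  6.65443018e-01,
         7.45227899e+02],
       [-1.10352485e-02,  8.65221383e-01,  5.01268572e-01,
         5.85989664e+02],
       [ 0.00000000e+00,  0.00000000e+00,  0.00000000e+00,
         1.00000000e+00]])}
top {'fx': 487.82298774682624, 'fy': 487.82298774682624, 'cx': 279.55433621512447, 'cy': 212.49516470100517, 'D': array([-0.09096593,  0.        ,  0.        ,  0.        ,  0.        ]), 'pose': array([[ 3.93491698e-02,  9.79149041e-01, -1.99295757e-01,
         2.61292871e+02],
       [-9.99220624e-01,  3.91828549e-02, -4.78006808e-03,
         1.22593242e+02],
       [ 3.12857763e-03,  1.99328522e-01,  9.79927728e-01,
         1.21536132e+03],
       [ 0.00000000e+00,  0.00000000e+00,  0.00000000e+00,
         1.00000000e+00]])}
```

View pics/scene0.png

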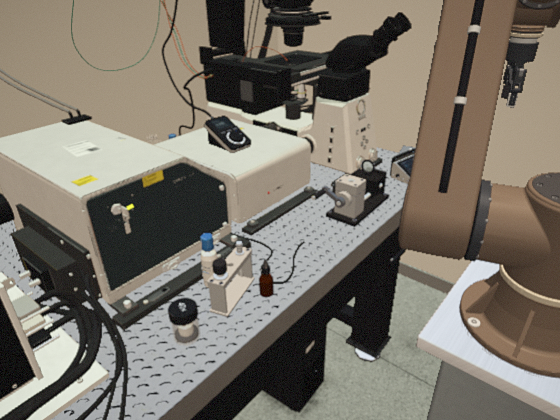

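View pics/top0.png

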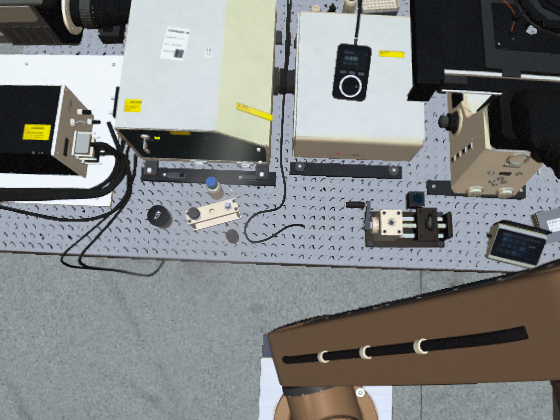

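```bash
python3 - <<'E'
import cv2,numpy as np
t=cv2.imread("pics/top0.png"); s=cv2.imread("pics/scene0.png")
a=cv2.resize(t[165:265,140:260],None,fx=6,fy=6,interpolation=cv2.INTER_CUBIC)
b=cv2.resize(t[180:260,335:465],None,fx=6,fy=6,interpolation=cv2.INTER_CUBIC)
c=cv2.resize(s[220:350,155:285],None,fx=4.5,fy=4.5,interpolation=cv2.INTER_CUBIC)
d=cv2.resize(s[140:230,295:405],None,fx=6,fy=6,interpolation=cv2.INTER_CUBIC)
for n,i in zip("abcd",(a,b,c,d)): cv2.imwrite(f"pics/z0{n}.png",i)
E
```

```text
(no output)
```

View pics/z0a.png

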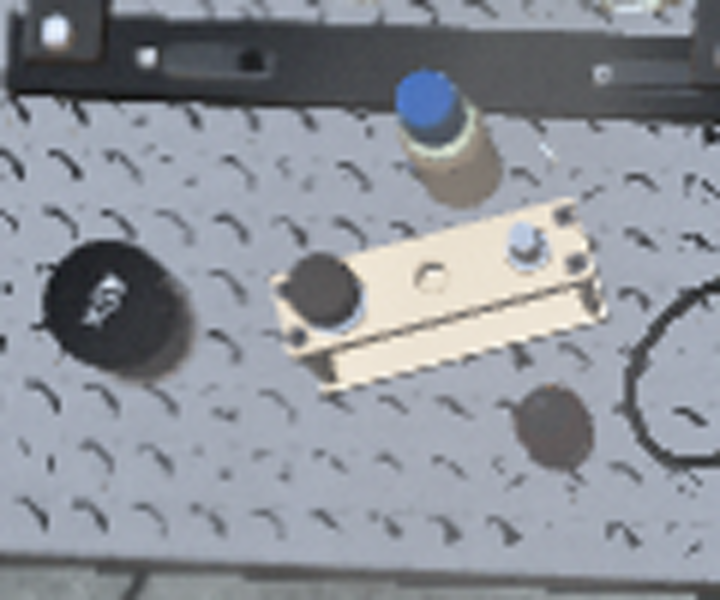

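View pics/z0b.png

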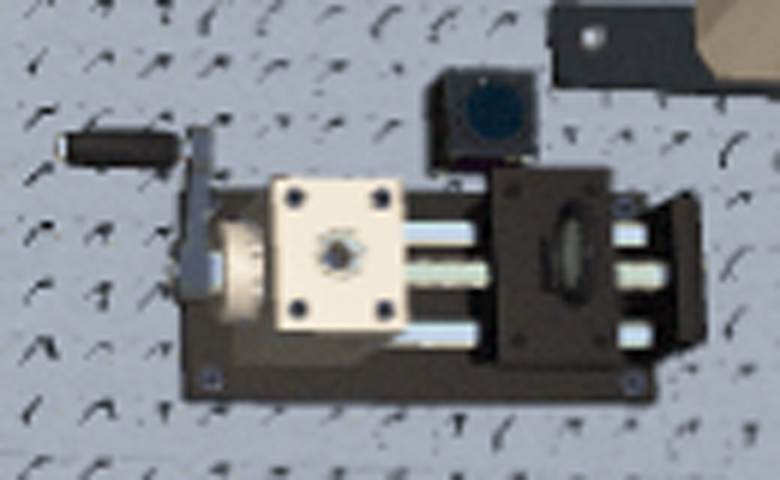

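View pics/z0c.png

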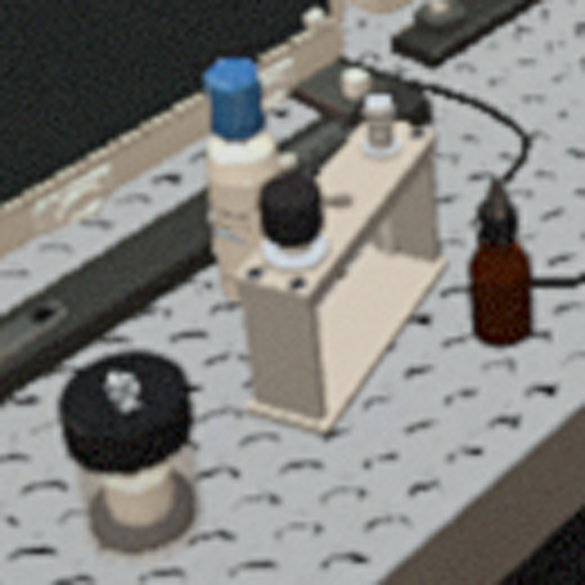

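View pics/z0d.png

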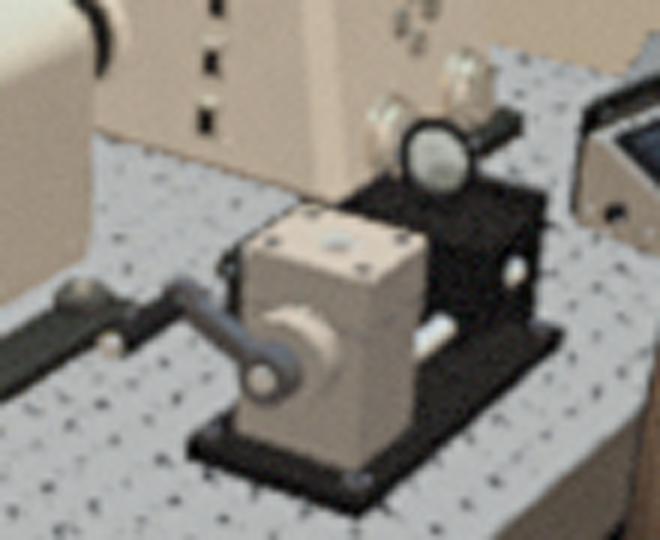

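```bash
cat > h.py <<'E'
import numpy as np,cv2
from bench import r,cams
from scipy.spatial.transform import Rotation as R
def ray(n,uv):
    c=cams.get_calibration(n);K=np.array([[c['fx'],0,c['cx']],[0,c['fy'],c['cy']],[0,0,1]])
    p=cv2.undistortPoints(np.array([[uv]],float),K,c['D'])[0,0]
    T=c['pose'];d=T[:3,:3]@np.array([p[0],-p[1],-1]);return T[:3,3],d/np.linalg.norm(d)
def onz(n,uv,z):
    o,d=ray(n,uv);return o+d*(z-o[2])/d[2]
def tri(u1,u2):
    a,d=ray('top',u1);b,e=ray('scene',u2)
    s=np.linalg.lstsq(np.c_[d,-e],b-a,rcond=None)[0];p=a+s[0]*d;q=b+s[1]*e
    return (p+q)/2,np.linalg.norm(p-q)
def proj(n,P):
    c=cams.get_calibration(n);K=np.array([[c['fx'],0,c['cx']],[0,c['fy'],c['cy']],[0,0,1]])
    T=np.linalg.inv(c['pose']);p=T[:3,:3]@np.array(P,float)+T[:3,3];p=p*[1,-1,-1]
    return cv2.projectPoints(p.reshape(1,1,3),np.zeros(3),np.zeros(3),K,c['D'])[0][0,0]
def za(x,y):return ((x+.5)/6-.5+140,(y+.5)/6-.5+165)
def zb(x,y):return ((x+.5)/6-.5+335,(y+.5)/6-.5+180)
def zc(x,y):return ((x+.5)/4.5-.5+155,(y+.5)/4.5-.5+220)
def zd(x,y):return ((x+.5)/6-.5+295,(y+.5)/6-.5+140)
E
python3 - <<'E'
from h import *
np.set_printoptions(precision=1,suppress=True)
P=lambda *a:print(*a)
P('knobtop',onz('top',za(322,290),112))
P('midhole',onz('top',za(432,277),78)); P('dowel head z~104',onz('top',za(525,238),104),'collar',onz('top',za(527,250),80))
P('rack corners',[onz('top',za(*p),78) for p in [(272,276),(575,198),(603,275),(295,353)]])
P('pin hole',onz('top',zb(341,255),103),onz('scene',zd(337,241),103),tri(zb(341,255),zd(337,241)))
P('block corners',[onz('top',zb(*p),104) for p in [(272,178),(402,178),(408,330),(276,331)]])
P('screws',[onz('top',zb(*p),104) for p in [(296,197),(382,197),(386,309),(298,309)]])
P('scr scene',[onz('scene',zd(*p),104) for p in [(272,242),(313,213),(404,238),(368,267)]])
P('grip ends',onz('top',zb(62,148),80),onz('top',zb(183,148),80))
P('grip tri',tri(zb(62,148),zd(112,343)),tri(zb(187,148),zd(183,290)))
P('baseplate corners',[onz('top',zb(*p),12) for p in [(183,400),(655,403)]])
P('knob scene',onz('scene',zc(291,185),112),tri(za(322,290),zc(291,187)))
# blobs
t=cv2.imread('pics/top0.png');g=cv2.cvtColor(t,cv2.COLOR_BGR2GRAY)
m=(t[:,:,0]<110)&(g<110);m=m.astype(np.uint8)
n,l,s,c=cv2.connectedComponentsWithStats(m[195:240,180:210].copy())
for i in range(1,n):
    if s[i,4]>20:print(s[i],c[i]+[180,195],onz('top',c[i]+[180,195],112))
P('bottle',onz('top',za(428,103),120),'oil',onz('top',za(553,395),86),'can',onz('top',za(105,305),71),'cube',onz('top',zb(487,115),41))
E
```

```text
knobtop [476.7 327.4 112. ]
midhole [490.4 290.2  78. ]
dowel head z~104 [502.  251.2 104. ] collar [502.4 252.9  80. ]
rack corners [array([488.2, 354.1,  78. ]), array([524.8, 235.2,  78. ]), array([493.9, 222.3,  78. ]), array([457.5, 342.6,  78. ])]
pin hole [ 475.2 -133.4  103. ] [ 479.8 -135.2  103. ] (array([ 476.2, -132.2,  104.9]), np.float64(3.2479632357392334))
block corners [array([ 504.4, -106.2,  104. ]), array([ 506.5, -157.4,  104. ]), array([ 446.5, -159.2,  104. ]), array([ 444.1, -107.7,  104. ])]
screws [array([ 497.3, -115.6,  104. ]), array([ 498.6, -149.4,  104. ]), array([ 454.4, -150.6,  104. ]), array([ 453.1, -116.3,  104. ])]
scr scene [array([ 500.1, -115.4,  104. ]), array([ 501.8, -151.1,  104. ]), array([ 457.7, -153.6,  104. ]), array([ 455.4, -119.8,  104. ])]
grip ends [518.5 -27.1  80. ] [520.5 -75.5  80. ]
grip tri (array([518.1, -25.7,  86.4]), np.float64(2.2948270369573174)) (array([518. , -75. ,  91.4]), np.float64(0.06550135605341877))
baseplate corners [array([428.8, -87.9,  12. ]), array([ 434.8, -287.1,   12. ])]
knob scene [481.5 326.6 112. ] (array([477.7, 328.1, 113.3]), np.float64(2.970925858619267))
[  7  12  13  12 109] [193.3 212.9] [476.7 327.2 112. ]
bottle [550.6 290.3 120. ] oil [443.6 238.5  86. ] can [475.1 422.   71. ] cube [ 548.6 -209.3   41. ]
```

```bash
cat >> h.py <<'E'
def to(P,jaw=None):
    """shift (cm) in tool axes to world TCP P, and rotvec(deg) to tool x down, tool y = jaw dir"""
    s=r.state();M=R.from_quat(s['tool_rot']).as_matrix()
    d=M.T@(np.array(P,float)-s['tcp_pos'])/10
    rv=np.zeros(3)
    if jaw is not None:
        y=np.array(jaw,float);y/=np.linalg.norm(y)
        if y@M[:,1]<0:y=-y
        x=np.array([0,0,-1.]);T=np.c_[x,y,np.cross(x,y)]
        rv=np.degrees(R.from_matrix(M.T@T).as_rotvec())
    return np.round(d,2),np.round(rv,1)
E
python3 - <<'E'
from h import *
s=r.state();print(R.from_quat(s['tool_rot']).as_matrix().round(3),r.tcp_to_tips,s['clock'])
print(to([440,-100,250],[1,0.028,0]),to([480,150,250],[1,.028,0]),to([478,327,200],[1,.028,0]))
E
```

```text
[[-0.     0.398 -0.917]
 [ 0.001 -0.917 -0.398]
 [-1.    -0.001 -0.   ]] 11.0 0.1
(array([ -0.78, -35.78, -36.37]), array([-68.1,  -0. ,   0. ])) (array([ -0.76, -57.12, -50.  ]), array([-68.1,  -0. ,   0. ])) (array([  4.26, -73.43, -56.87]), array([-68.1,  -0. ,   0. ]))
```

```bash
python3 -m handwheel '[[[-0.8,-35.8,-36.4],[-68.1,0,0],6],[[-0.8,-35.8,-36.4],[-68.1,0,0],6],[[-0.8,-35.8,-36.4],[-68.1,0,0],6],[[-0.8,-35.8,-36.4],[-68.1,0,0],6],[[-0.8,-35.8,-36.4],[-68.1,0,0],6],[[-0.8,-35.8,-36.4],[-68.1,0,0],6],[[-0.8,-35.8,-36.4],[-68.1,0,0],6],[[-0.8,-35.8,-36.4],[-68.1,0,0],6],[[-0.8,-35.8,-36.4],[-68.1,0,0],6],[[-0.8,-35.8,-36.4],[-68.1,0,0],6],[[4.3,-73.4,-56.9],[-68.1,0,0],6],[[4.3,-73.4,-56.9],[-68.1,0,0],6],[[4.3,-73.4,-56.9],[-68.1,0,0],6],[[4.3,-73.4,-56.9],[-68.1,0,0],6],[[4.3,-73.4,-56.9],[-68.1,0,0],6],[[4.3,-73.4,-56.9],[-68.1,0,0],6],[[4.3,-73.4,-56.9],[-68.1,0,0],6],[[4.3,-73.4,-56.9],[-68.1,0,0],6],[[4.3,-73.4,-56.9],[-68.1,0,0],6],[[4.3,-73.4,-56.9],[-68.1,0,0],6]]' 30
python3 - <<'E'
from h import *
s=r.state();print(s['tcp_pos'],s['force'],s['qpos'],s['clock'],s['grip_width'])
print(R.from_quat(s['tool_rot']).as_matrix().round(3))
im=cams.get_image('scene')[:,:,::-1]
cv2.imwrite('pics/s1.png',im);cv2.imwrite('pics/s1z.png',cv2.resize(im[160:320,150:310],None,fx=3.7,fy=3.7,interpolation=cv2.INTER_CUBIC))
print(to([478.5,327.2,97],[1,.028,0]))
E
```

```text
clock: 2.6
tcp_pos: [479.0, 325.1, 199.8]
tool_rot: [0.494, 0.507, -0.493, 0.506]
force: [-0.4, -0.2, -0.5]
grip_width: 0.702
[479.01009748 325.13742866 199.81747382] [-0.36918241 -0.15537982 -0.53376279] [4.81901117e-01 4.72157013e-01 1.72316211e+00 1.03523463e-03
 9.46081978e-01 4.56001904e-01] 2.6 0.7019487886700159
[[-0.     1.     0.025]
 [ 0.001  0.025 -1.   ]
 [-1.    -0.    -0.001]]
(array([10.29, -0.04, -0.17]), array([-0.1, -0.1,  0. ]))
```

View pics/s1z.png

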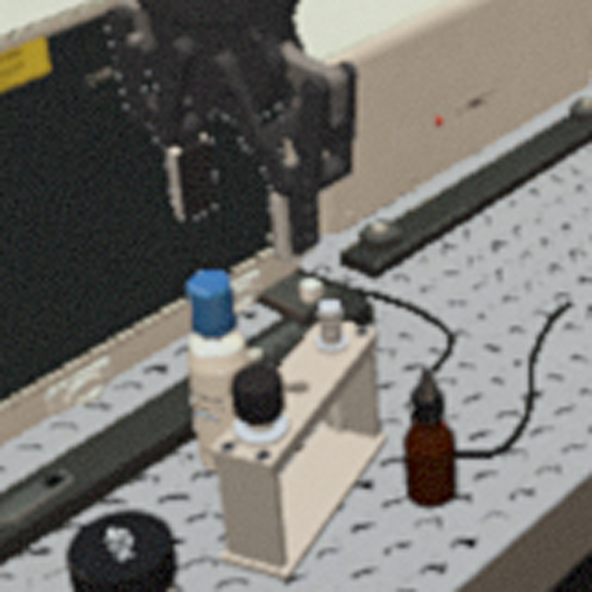

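```bash
python3 - <<'E'
from h import *
for z in (188,193,197):print(proj('scene',[479,325.1,z]), onz('scene',(150+247/3.7,160+235/3.7),z))
E
```

```text
[217.30080422 226.03673874] [485.99995872 319.83143534 188.        ]
[217.05657771 223.62232203] [479.68300747 325.1757508  193.        ]
[216.86000316 221.67915718] [474.62944647 329.45120318 197.        ]
```

```bash
python3 -m handwheel '[[[3,0,-0.2],[0,0,0],6],[[6,0,-0.2],[0,0,0],6],[[9,0,-0.2],[0,0,0],6],[[10.2,0,-0.2],[0,0,0],6],[[10.2,0,-0.2],[0,0,0],6],[[10.2,0,-0.2],[0,0,0],4],[[10.2,0,-0.2],[0,0,0],3.3],[[10.2,0,-0.2],[0,0,0],3.3]]' 20
python3 - <<'E'
from h import *
s=r.state();print(s['tcp_pos'],s['force'],s['wrist_torque'],s['clock'],s['grip_width']*85.4)
im=cams.get_image('scene')[:,:,::-1]
cv2.imwrite('pics/s2z.png',cv2.resize(im[190:310,170:290],None,fx=4.9,fy=4.9,interpolation=cv2.INTER_CUBIC))
im=cams.get_image('top')[:,:,::-1]
cv2.imwrite('pics/t2z.png',cv2.resize(im[165:265,140:260],None,fx=5,fy=5,interpolation=cv2.INTER_CUBIC))
E
```

```text
clock: 3.65
tcp_pos: [479.0, 327.6, 98.5]
tool_rot: [0.494, 0.506, -0.493, 0.506]
force: [-0.4, 0.4, -0.4]
grip_width: 0.385
[479.04396635 327.55539265  98.50909678] [-0.44078381  0.38614221 -0.39941993] [-0.0019003   0.02228801  0.05546461] 3.65 32.899707326594054
```

View pics/s2z.png

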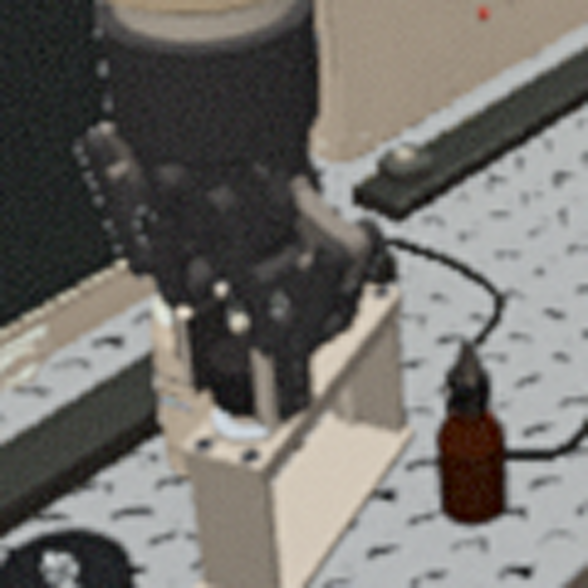

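```bash
python3 -m handwheel '[[[0.1,0,0],[0,0,0],2.9],[[0.1,0,0],[0,0,0],2.9]]'; python3 -m handwheel '[[[0,0,0],[0,0,0],2.7],[[0,0,0],[0,0,0],2.7]]' 
python3 - <<'E'
from h import *
s=r.state();print(s['tcp_pos'],s['force'],s['wrist_torque'],s['clock'],s['grip_width']*85.4)
E
```

```text
clock: 4.0
tcp_pos: [478.9, 327.5, 97.2]
tool_rot: [0.494, 0.507, -0.493, 0.506]
force: [1.2, 1.2, -1.1]
grip_width: 0.338
clock: 4.25
tcp_pos: [478.8, 327.5, 97.1]
tool_rot: [0.494, 0.507, -0.493, 0.506]
force: [-0.6, -1.0, -0.7]
grip_width: 0.311
[478.84845936 327.5184441   97.11008861] [-0.64353079 -0.97071282 -0.71907851] [-0.04892447  0.09902917  0.02688218] 4.25 26.602085318895263
```

```bash
python3 -m handwheel '[[[0,0,0],[0,0,0],2.0],[[0,0,0],[0,0,0],2.0],[[0,0,0],[0,0,0],2.0],[[-2,0,0],[0,0,0],2.0],[[-5,0,0],[0,0,0],2.0],[[-8,0,0],[0,0,0],2.0],[[-12,0,0],[0,0,0],2.0],[[-16,0,0],[0,0,0],2.0],[[-16,0,0],[0,0,0],2.0]]' 50
python3 - <<'E'
from h import *
s=r.state();print(s['tcp_pos'],s['force'],s['wrist_torque'],s['clock'],s['grip_width']*85.4)
im=cams.get_image('scene')[:,:,::-1]
cv2.imwrite('pics/s3z.png',cv2.resize(im[130:310,150:310],None,fx=3.3,fy=3.3,interpolation=cv2.INTER_CUBIC))
print(to([477,-134,257],[1,.028,0]))
E
```

```text
clock: 5.38
tcp_pos: [479.6, 327.8, 259.7]
tool_rot: [0.496, 0.506, -0.492, 0.507]
force: [-0.4, 0.7, -0.8]
grip_width: 0.285
[479.64329108 327.79396441 259.72950803] [-0.38550388  0.69822531 -0.78764062] [-0.04973191 -0.0148826   0.0510769 ] 5.375 24.354078442121402
(array([-1.000e-02, -1.380e+00,  4.612e+01]), array([-0.1, -0.1, -0.1]))
```

View pics/s3z.png

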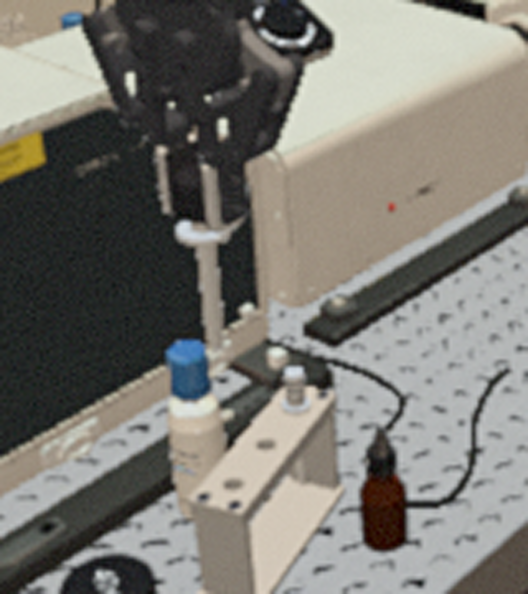

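```bash
python3 -m handwheel '[[[0,-0.1,4],[0,0,0],2],[[0,-0.2,10],[0,0,0],2],[[0,-0.4,16],[0,0,0],2],[[0,-0.7,22],[0,0,0],2],[[0,-0.9,28],[0,0,0],2],[[0,-1.1,34],[0,0,0],2],[[0,-1.3,40],[0,0,0],2],[[0,-1.4,44.5],[0,0,0],2],[[2,-1.4,46.1],[0,0,0],2],[[4,-1.4,46.1],[0,0,0],2],[[4.5,-1.4,46.1],[0,0,0],2],[[4.5,-1.4,46.1],[0,0,0],2]]'
python3 - <<'E'
from h import *
s=r.state();print(s['tcp_pos'],s['force'],s['qpos'],s['clock'],s['grip_width']*85.4)
im=cams.get_image('scene')[:,:,::-1]
cv2.imwrite('pics/s4z.png',cv2.resize(im[90:230,295:405],None,fx=4.2,fy=4.2,interpolation=cv2.INTER_CUBIC))
im=cams.get_image('top')[:,:,::-1]
cv2.imwrite('pics/t4z.png',cv2.resize(im[180:260,335:465],None,fx=6,fy=6,interpolation=cv2.INTER_CUBIC))
t=s['tcp_pos'];print('tip exp',proj('scene',t-[0,0,89]),'hole',proj('scene',[477,-134,104]))
print(to([477,-134,180],[1,.028,0]))
E
```

```text
clock: 6.92
tcp_pos: [476.8, -133.4, 211.3]
tool_rot: [0.494, 0.507, -0.493, 0.506]
force: [-0.6, -0.1, -0.2]
grip_width: 0.287
[ 476.75269171 -133.40615348  211.33364144] [-0.59585884 -0.10366119 -0.24209762] [-0.4076253   0.34660449  1.9080416   0.00329377  0.88743568 -0.43564781] 6.925 24.468068249997298
tip exp [351.9450374  173.46371052] hole [351.46810414 179.84543663]
(array([ 3.21, -0.01,  0.06]), array([-0.1, -0.1, -0.1]))
```

View pics/s4z.png

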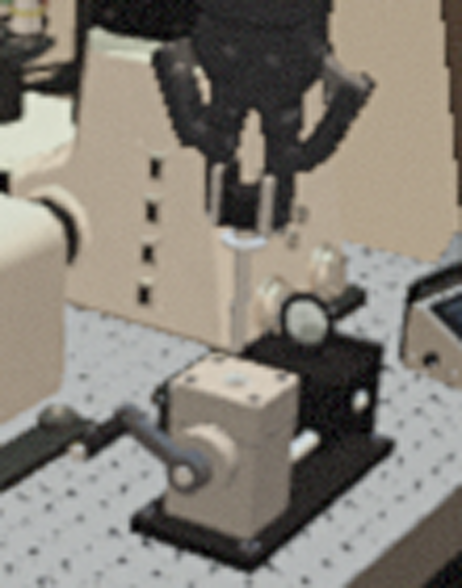

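View pics/t4z.png

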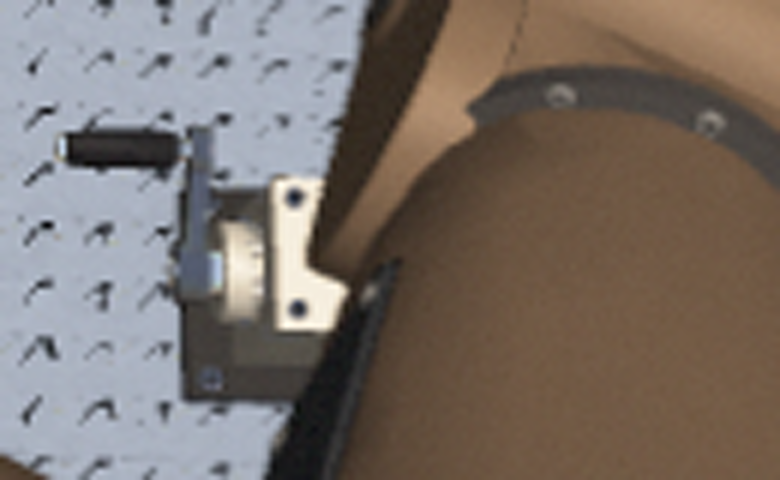

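```bash
python3 -m handwheel '[[[0.8,0,0.05],[0,0,0],2],[[1.5,0,0.05],[0,0,0],2],[[2.0,0,0.05],[0,0,0],2],[[2.2,0,0.05],[0,0,0],2]]'
python3 - <<'E'
from h import *
s=r.state();print(s['tcp_pos'],s['force'],s['wrist_torque'],s['clock'])
im=cams.get_image('scene')[:,:,::-1]
cv2.imwrite('pics/s5z.png',cv2.resize(im[110:220,305:395],None,fx=6,fy=6,interpolation=cv2.INTER_CUBIC))
E
```

```text
clock: 7.52
tcp_pos: [477.1, -133.9, 189.8]
tool_rot: [0.494, 0.507, -0.492, 0.506]
force: [-0.3, 0.7, 0.4]
grip_width: 0.285
[ 477.0798879  -133.89627766  189.76716891] [-0.25969447  0.67154644  0.36358973] [-0.01939418  0.01962758 -0.06207386] 7.525
```

View pics/s5z.png

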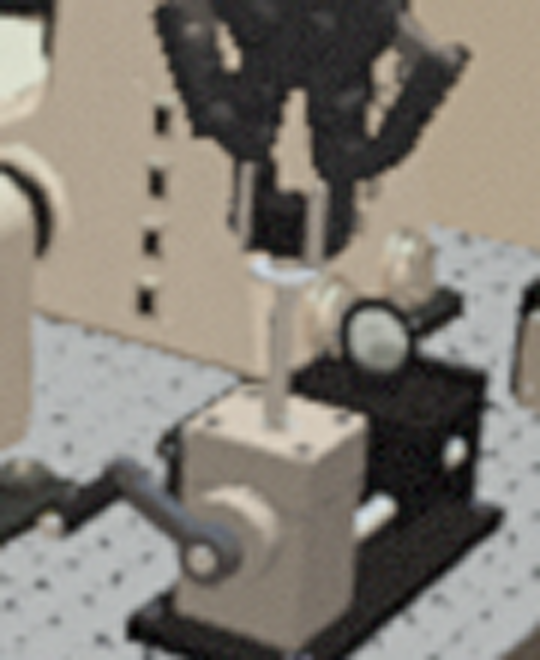

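```bash
python3 -m handwheel '[[[0.2,0,0],[0,0,0],2],[[0.4,0,0],[0,0,0],2],[[0.5,0,0],[0,0,0],2]]'; python3 -c "
from h import *
print(r.state()['wrist_torque'])"
```

```text
clock: 7.95
tcp_pos: [477.0, -133.9, 184.6]
tool_rot: [0.494, 0.507, -0.493, 0.506]
force: [0.0, -0.2, 0.6]
grip_width: 0.289
[ 0.00459422  0.09970616 -0.02901553]
```

```bash
python3 -m handwheel '[[[0.2,0,0],[0,0,0],2],[[0.4,0,0],[0,0,0],2],[[0.5,0,0],[0,0,0],2]]';python3 -m handwheel '[[[0.3,0,0],[0,0,0],2],[[0.6,0,0],[0,0,0],2],[[0.6,0,0],[0,0,0],2]]'; python3 -c "
from h import *
print(r.state()['wrist_torque'])"
```

```text
clock: 8.32
tcp_pos: [476.7, -133.8, 179.4]
tool_rot: [0.494, 0.507, -0.493, 0.506]
force: [-2.8, 0.1, 1.4]
grip_width: 0.29
clock: 8.7
tcp_pos: [476.7, -133.7, 173.1]
tool_rot: [0.494, 0.507, -0.493, 0.506]
force: [-2.0, 0.3, -2.0]
grip_width: 0.283
[-0.05018157  0.52285231 -0.02356333]
```

```bash
python3 -m handwheel '[[[0.3,-0.05,0],[0,0,0],2],[[0.6,-0.1,0],[0,0,0],2],[[0.6,-0.1,0],[0,0,0],2]]'; python3 -c "
from h import *
print(r.state()['wrist_torque'])"
```

```text
clock: 9.07
tcp_pos: [475.8, -133.8, 166.9]
tool_rot: [0.494, 0.507, -0.493, 0.506]
force: [-0.4, 0.9, -0.6]
grip_width: 0.284
[0.00496218 0.00479344 0.01888545]
```

```bash
python3 -m handwheel '[[[0,0,0],[0,0,0],2.9],[[0,0,0],[0,0,0],4],[[0,0,0],[0,0,0],5],[[0,0,0],[0,0,0],6],[[-3,0,0],[0,0,0],6],[[-7,0,0],[0,0,0],6],[[-7,0,-6],[0,0,0],6],[[-7,3,-10],[0,0,0],6],[[-7,3,-10],[0,0,0],6]]'
python3 - <<'E'
from h import *
s=r.state();print(s['tcp_pos'],s['force'],s['clock'])
im=cams.get_image('scene')[:,:,::-1]
cv2.imwrite('pics/s6z.png',cv2.resize(im[110:220,295:405],None,fx=5.4,fy=5.4,interpolation=cv2.INTER_CUBIC))
im=cams.get_image('top')[:,:,::-1]
cv2.imwrite('pics/t6z.png',cv2.resize(im[180:260,335:465],None,fx=6,fy=6,interpolation=cv2.INTER_CUBIC))
E
```

```text
clock: 10.2
tcp_pos: [504.1, -31.1, 237.3]
tool_rot: [0.494, 0.508, -0.492, 0.507]
force: [-0.8, -0.7, -0.4]
grip_width: 0.699
[504.12750601 -31.10631959 237.29219924] [-0.75300717 -0.74375448 -0.40687785] 10.2
```

View pics/s6z.png

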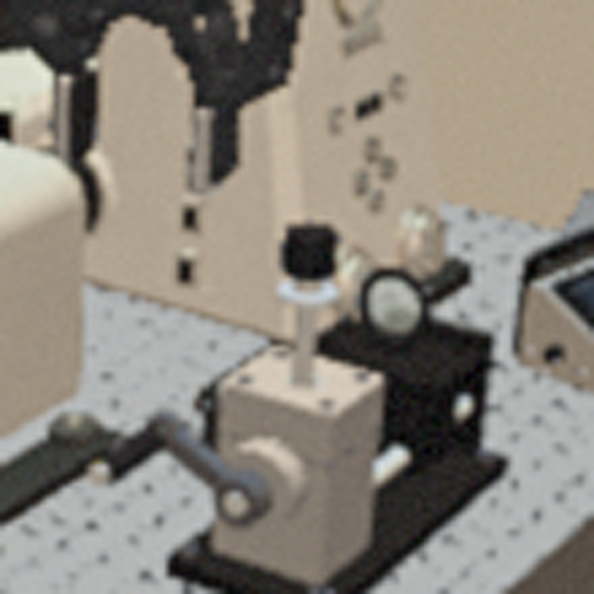

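View pics/t6z.png

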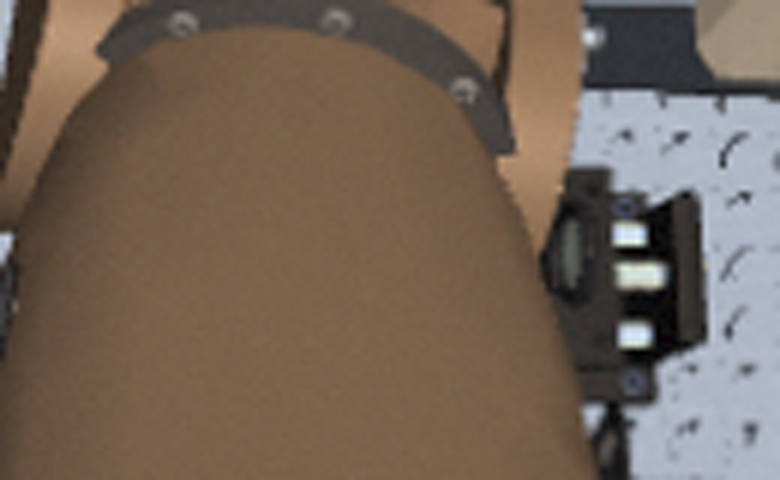

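```bash
python3 - <<'E'
from h import *
print(to([519,-47,120],[1,.028,0]),to([519,-47,75],[1,.028,0]))
E
```

```text
(array([11.69,  1.56,  1.47]), array([-0. , -0.1, -0. ])) (array([16.19,  1.56,  1.48]), array([-0. , -0.1, -0. ]))
```

```bash
python3 -m handwheel '[[[4,1.5,1.5],[0,0,0],6],[[8,1.5,1.5],[0,0,0],5],[[11,1.5,1.5],[0,0,0],4.5],[[14,1.5,1.5],[0,0,0],4.5],[[16.2,1.5,1.5],[0,0,0],4],[[16.2,1.5,1.5],[0,0,0],3],[[16.2,1.5,1.5],[0,0,0],2.5]]' 20
python3 - <<'E'
from h import *
s=r.state();print(s['tcp_pos'],s['force'],s['wrist_torque'],s['clock'],s['grip_width']*85.4)
im=cams.get_image('scene')[:,:,::-1]
cv2.imwrite('pics/s7z.png',cv2.resize(im[110:220,275:385],None,fx=5.4,fy=5.4,interpolation=cv2.INTER_CUBIC))
E
```

```text
clock: 11.18
tcp_pos: [518.5, -47.9, 75.6]
tool_rot: [0.494, 0.507, -0.493, 0.506]
force: [0.1, -0.5, 0.3]
grip_width: 0.289
[518.473986   -47.89062486  75.64422728] [ 0.11272033 -0.54114895  0.33378603] [0.01214124 0.02063963 0.01154296] 11.175 24.6775075166593
```

View pics/s7z.png

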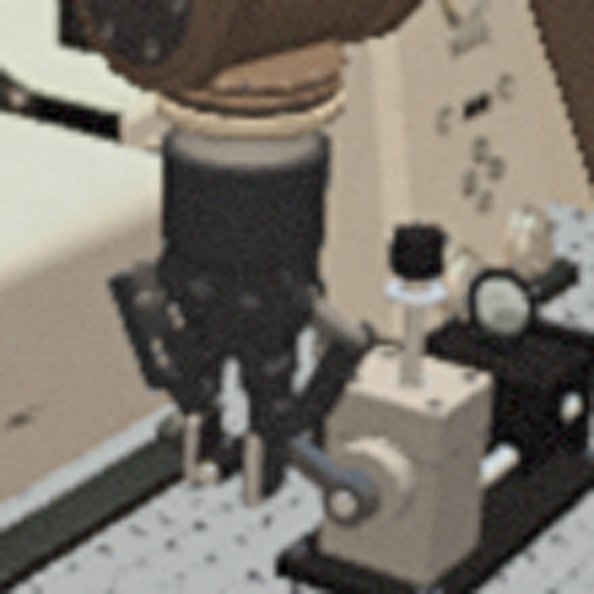

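```bash
python3 -m handwheel '[[[0,0,0],[0,0,0],1.9],[[0,0,0],[0,0,0],1.9]]'; python3 -m handwheel '[[[0,0,0],[0,0,0],1.65],[[0,0,0],[0,0,0],1.65]]'
```

```text
clock: 11.48
tcp_pos: [518.8, -47.8, 76.5]
tool_rot: [0.494, 0.507, -0.492, 0.507]
force: [-0.0, 0.7, -0.1]
grip_width: 0.224
clock: 11.72
tcp_pos: [518.7, -47.8, 76.6]
tool_rot: [0.494, 0.507, -0.492, 0.507]
force: [-1.0, -0.8, -0.3]
grip_width: 0.19
```

```bash
cat >> h.py <<'E'
OX,OY=475.8,-133.8
def q_now():
    s=r.state();t=s['tcp_pos'];M=R.from_quat(s['tool_rot']).as_matrix()
    X=(t[0]-OX)+.028*(t[1]-OY); Z=t[2]-14.3   # height of shaft: offset ~ TCP 6.6 below grip axis
    return X,Z-0,s
def arc(q,qs):
    return [[round(-5*(np.cos(a)-np.cos(q)),2),round(5*(np.sin(a)-np.sin(q)),2)] for a in qs]
E
python3 - <<'E'
from h import *
print(arc(1.134,1.134-.05*np.arange(1,13)))
E
python3 -m handwheel '[[[0,0,0],[0,0,0],1],[[0,0,0],[0,0,0],1],[[0,0,0],[0,0,0],1]]' 30
```

```text
[[np.float64(-0.22), np.float64(-0.11)], [np.float64(-0.44), np.float64(-0.23)], [np.float64(-0.65), np.float64(-0.37)], [np.float64(-0.86), np.float64(-0.51)], [np.float64(-1.06), np.float64(-0.66)], [np.float64(-1.24), np.float64(-0.83)], [np.float64(-1.43), np.float64(-1.0)], [np.float64(-1.6), np.float64(-1.18)], [np.float64(-1.76), np.float64(-1.37)], [np.float64(-1.91), np.float64(-1.57)], [np.float64(-2.06), np.float64(-1.77)], [np.float64(-2.19), np.float64(-1.99)]]
clock: 12.1
tcp_pos: [518.5, -47.8, 76.5]
tool_rot: [0.494, 0.507, -0.492, 0.507]
force: [-2.8, -1.0, -1.2]
grip_width: 0.167
```

```bash
python3 -m handwheel '[[[-0.22,-0.11,0],[0,0,0],1],[[-0.44,-0.23,0],[0,0,0],1],[[-0.65,-0.37,0],[0,0,0],1],[[-0.86,-0.51,0],[0,0,0],1],[[-1.06,-0.66,0],[0,0,0],1]]' 
python3 - <<'E'
from h import *
s=r.state();print(s['tcp_pos'],s['force'],s['wrist_torque'],s['clock'])
im=cams.get_image('scene')[:,:,::-1]
cv2.imwrite('pics/s8z.png',cv2.resize(im[110:220,275:385],None,fx=5.4,fy=5.4,interpolation=cv2.INTER_CUBIC))
E
```

```text
clock: 12.72
tcp_pos: [511.7, -48.0, 87.3]
tool_rot: [0.494, 0.507, -0.492, 0.507]
force: [-1.2, -0.4, -3.0]
grip_width: 0.171
[511.73956889 -47.97776496  87.26321444] [-1.23277682 -0.43994813 -2.95225653] [-0.15646426  0.10874146  0.0876041 ] 12.725
```

View pics/s8z.png

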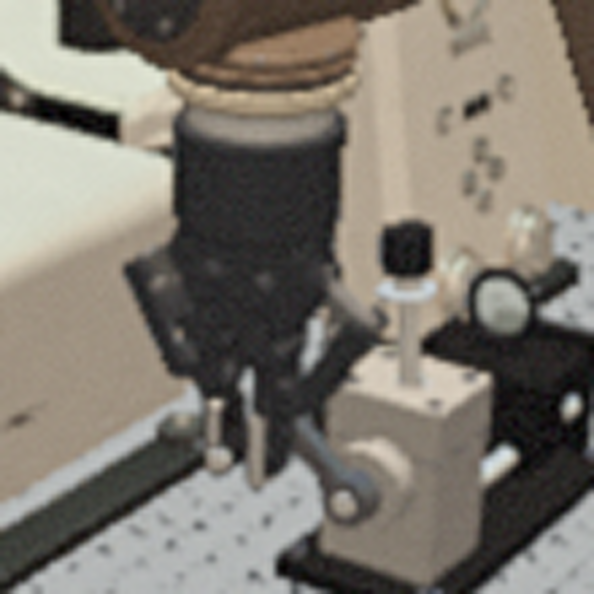

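```bash
python3 - <<'E'
from h import *
print([[float(v) for v in a] for a in arc(.878,.878-.05*np.arange(1,13))])
E
```

```text
[[-0.19, -0.16], [-0.37, -0.34], [-0.54, -0.52], [-0.7, -0.71], [-0.85, -0.91], [-0.99, -1.12], [-1.13, -1.33], [-1.25, -1.55], [-1.36, -1.77], [-1.45, -2.0], [-1.54, -2.24], [-1.61, -2.48]]
```

```bash
python3 -m handwheel '[[[-0.19,-0.16,0],[0,0,0],1],[[-0.37,-0.34,0],[0,0,0],1],[[-0.54,-0.52,0],[0,0,0],1],[[-0.7,-0.71,0],[0,0,0],1],[[-0.85,-0.91,0],[0,0,0],1],[[-0.99,-1.12,0],[0,0,0],1],[[-1.13,-1.33,0],[0,0,0],1]]' 
cat >> h.py <<'E'
def chk(n):
    s=r.state();t=s['tcp_pos'];X=(t[0]-OX)+.028*(t[1]-OY);q=np.arcsin(np.clip(X/50,-1,1))
    print(t,s['force'],s['wrist_torque'],s['clock'],'q',q,'z exp',76.5-21.2+50*np.cos(q))
    im=cams.get_image('scene')[:,:,::-1]
    cv2.imwrite(f'pics/{n}.png',cv2.resize(im[110:220,275:385],None,fx=5.4,fy=5.4,interpolation=cv2.INTER_CUBIC))
    # collar/knob: dark blob rows near column
    g=im[130:200,340:365].max(2);k=(g<60).astype(np.uint8)
    N,l,S,C=cv2.connectedComponentsWithStats(k)
    for i in range(1,N):
        if S[i,4]>30:print('dark',S[i],C[i]+[340,130])
    print([[float(v) for v in a] for a in arc(q,q-.05*np.arange(1,9))])
E
python3 -c "
from h import *
chk('s9z')"
```

```text
clock: 13.65
tcp_pos: [498.2, -48.4, 98.8]
tool_rot: [0.494, 0.507, -0.492, 0.507]
force: [0.0, -1.5, -4.3]
grip_width: 0.17
[498.19242636 -48.37577456  98.80428898] [ 0.01616175 -1.51179555 -4.29037012] [-0.12935565 -0.03214789  0.03181689] 13.65 q 0.5186246273620408 z exp 98.7250877001614
dark [ 0  1  4 25 72] [341.11111111 141.38888889]
dark [ 6 22  9  9 77] [350. 156.]
dark [13 31 12 17 83] [359.85542169 172.26506024]
dark [ 0 37  9 14 63] [343.25396825 172.26984127]
[[-0.12, -0.22], [-0.23, -0.45], [-0.32, -0.68], [-0.41, -0.91], [-0.48, -1.15], [-0.54, -1.39], [-0.59, -1.64], [-0.62, -1.89]]
```

View pics/s9z.png

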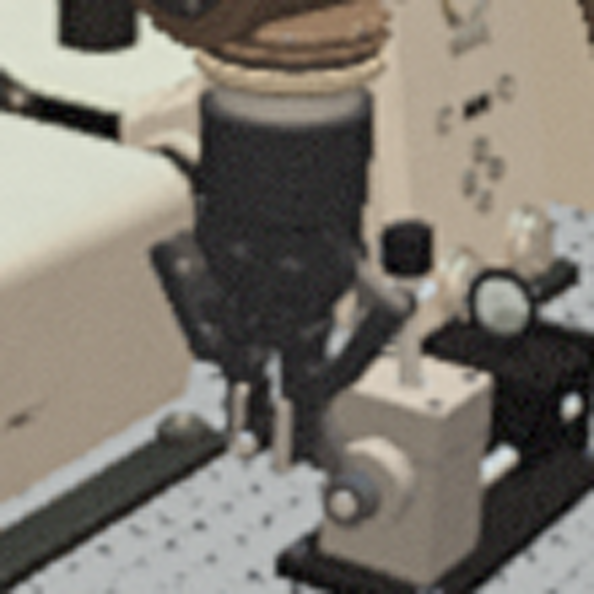

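```bash
python3 -m handwheel '[[[-0.12,-0.22,0],[0,0,0],1],[[-0.23,-0.45,0],[0,0,0],1],[[-0.32,-0.68,0],[0,0,0],1],[[-0.41,-0.91,0],[0,0,0],1]]' 
python3 -c "
from h import *
chk('s10z')"
```

```text
clock: 14.2
tcp_pos: [488.8, -48.6, 103.1]
tool_rot: [0.494, 0.507, -0.492, 0.507]
force: [1.8, -1.4, -3.8]
grip_width: 0.168
[488.78639663 -48.64978784 103.10746979] [ 1.80017121 -1.37496397 -3.81140037] [-0.13594689 -0.05098372  0.05601008] 14.2 q 0.3124721900787828 z exp 102.87882487605367
dark [  0   0  15  35 247] [344.67611336 147.73279352]
dark [13 31 12 17 85] [359.91764706 172.15294118]
dark [ 0 36 13 16 84] [345.63095238 173.        ]
[[-0.07, -0.24], [-0.13, -0.48], [-0.18, -0.73], [-0.21, -0.98], [-0.23, -1.22], [-0.24, -1.47], [-0.24, -1.72], [-0.22, -1.97]]
```

```bash
python3 -m handwheel '[[[-0.07,-0.24,0],[0,0,0],1],[[-0.13,-0.48,0],[0,0,0],1],[[-0.18,-0.73,0],[0,0,0],1]]' 
python3 -c "
from h import *
chk('s11z')"
```

```text
clock: 14.62
tcp_pos: [481.1, -48.9, 105.0]
tool_rot: [0.494, 0.507, -0.492, 0.507]
force: [1.2, -1.8, -3.3]
grip_width: 0.169
[481.10993265 -48.86661024 104.97054259] [ 1.19189134 -1.77358706 -3.33263789] [-0.14353026 -0.17010951  0.0773823 ] 14.625 q 0.15437377468315755 z exp 104.70540068830672
dark [  0   0  25  55 536] [347.7108209  157.57835821]
[[-0.03, -0.25], [-0.05, -0.5], [-0.06, -0.75], [-0.05, -1.0], [-0.04, -1.25], [-0.01, -1.49], [0.04, -1.74], [0.09, -1.98]]
```

View pics/s11z.png

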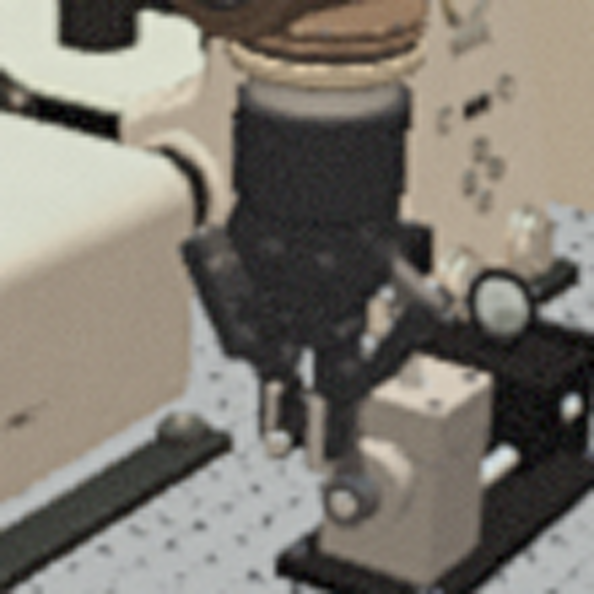

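```bash
python3 -m handwheel '[[[-0.03,-0.25,0],[0,0,0],1],[[-0.05,-0.5,0],[0,0,0],1],[[-0.06,-0.75,0],[0,0,0],1]]' 
python3 -c "
from h import *
chk('s12z')"
```

```text
clock: 15.05
tcp_pos: [473.3, -49.1, 105.6]
tool_rot: [0.494, 0.507, -0.492, 0.507]
force: [1.9, -1.7, -3.3]
grip_width: 0.171
[473.26711498 -49.10407483 105.63377567] [ 1.87405746 -1.73781018 -3.33338119] [-0.12590673 -0.22028768  0.10216208] 15.05 q -0.003227987994407336 z exp 105.2997395025639
dark [  0   0  16  41 423] [345.74231678 148.72340426]
dark [  0  31  25  35 249] [350.7188755  176.11646586]
[[0.01, -0.25], [0.03, -0.5], [0.06, -0.75], [0.1, -0.99], [0.16, -1.24], [0.23, -1.48], [0.31, -1.71], [0.4, -1.95]]
```

View pics/s12z.png

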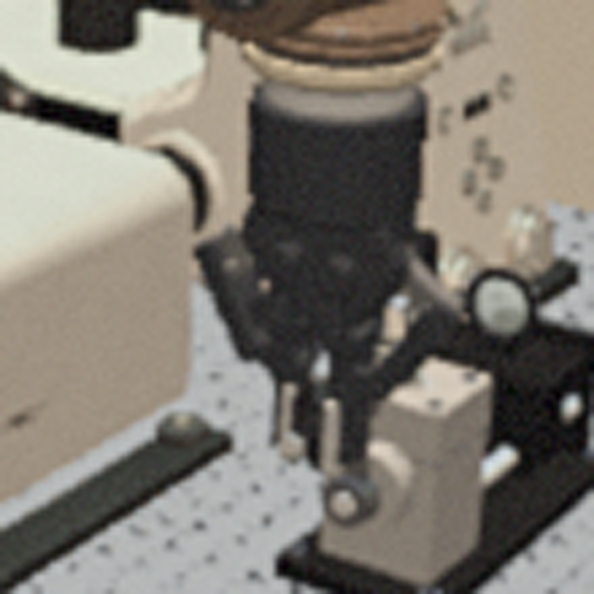

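```bash
python3 -m handwheel '[[[0.01,-0.25,0],[0,0,0],1],[[0.03,-0.5,0],[0,0,0],1],[[0.06,-0.75,0],[0,0,0],1]]' 
python3 -c "
from h import *
chk('s13z')"
```

```text
clock: 15.48
tcp_pos: [465.4, -49.3, 105.0]
tool_rot: [0.494, 0.507, -0.492, 0.507]
force: [1.5, -2.0, -2.7]
grip_width: 0.167
[465.36245967 -49.3046106  105.03758049] [ 1.47506378 -1.9980957  -2.73118926] [-0.19780773 -0.29374661  0.07687714] 15.475 q -0.1621429202156217 z exp 104.64418053527177
dark [  0   1  25  67 812] [347.86945813 160.3817734 ]
[[0.05, -0.25], [0.11, -0.49], [0.18, -0.73], [0.26, -0.96], [0.35, -1.2], [0.46, -1.42], [0.58, -1.64], [0.7, -1.86]]
```

View pics/s13z.png

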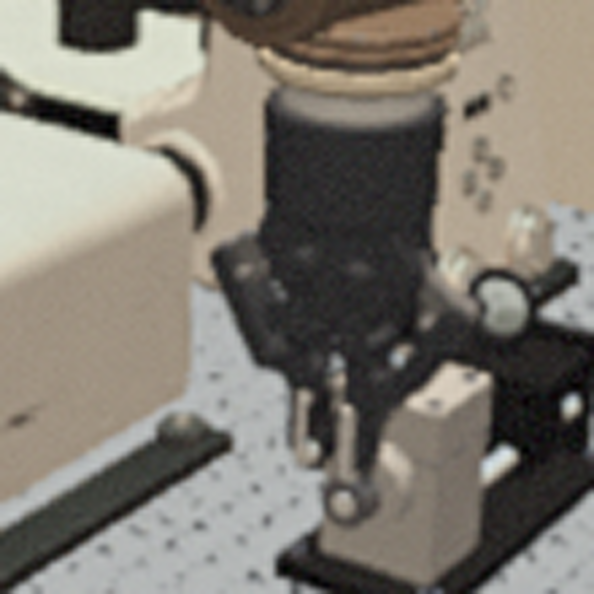

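```bash
python3 -m handwheel '[[[0.05,-0.25,0],[0,0,0],1]]' 
python3 -c "
from h import *
chk('s14z')"
```

```text
clock: 15.65
tcp_pos: [462.6, -49.4, 104.5]
tool_rot: [0.494, 0.507, -0.492, 0.507]
force: [1.7, -1.4, -2.7]
grip_width: 0.17
[462.59810662 -49.37043807 104.51132598] [ 1.66137761 -1.3875449  -2.70408595] [-0.18951938 -0.30522986  0.0638582 ] 15.65 q -0.21849158080477615 z exp 104.11127603573902
dark [  0   2  25  65 861] [348.20441347 160.53310105]
[[0.06, -0.24], [0.13, -0.48], [0.22, -0.72], [0.31, -0.95], [0.42, -1.17], [0.54, -1.39], [0.67, -1.61], [0.81, -1.82]]
```

View pics/s14z.png

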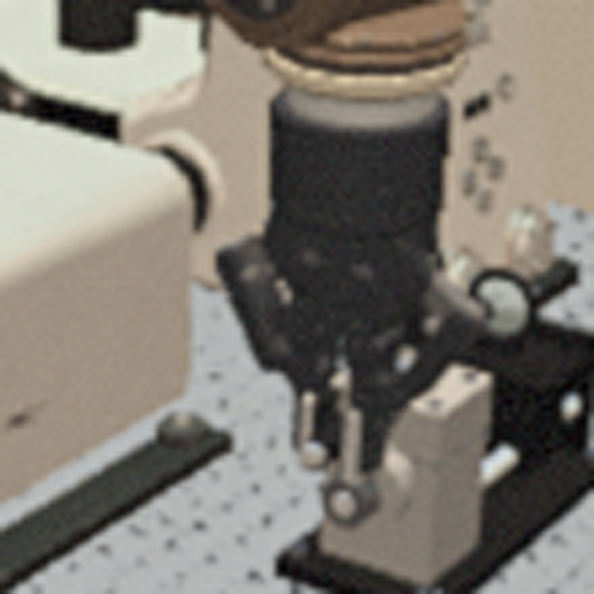

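```bash
python3 - <<'E'
import cv2
ims=[cv2.imread(f'pics/s{i}z.png')[220:430,330:480] for i in (8,12,13,14)]
cv2.imwrite('pics/cmp.png',cv2.resize(cv2.hconcat(ims),None,fx=1.33,fy=1.33,interpolation=cv2.INTER_CUBIC))
E
```

```text
(no output)
```

View pics/cmp.png

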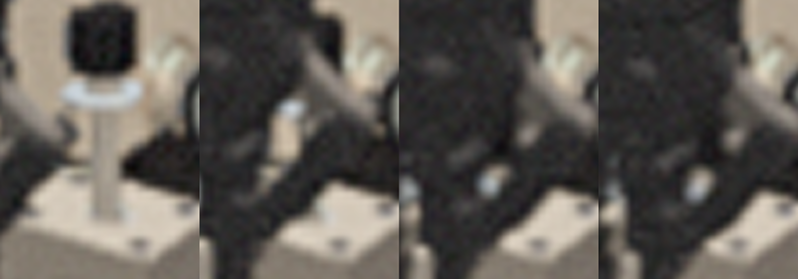

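```bash
python3 -m handwheel '[[[0.06,-0.24,0],[0,0,0],1],[[0.13,-0.48,0],[0,0,0],1]]' 
python3 -c "
from h import *
chk('s15z')"; python3 - <<'E'
import cv2
ims=[cv2.imread(f'pics/s{i}z.png')[220:430,330:480] for i in (8,13,14,15)]
cv2.imwrite('pics/cmp2.png',cv2.resize(cv2.hconcat(ims),None,fx=1.33,fy=1.33,interpolation=cv2.INTER_CUBIC))
E
```

```text
clock: 15.95
tcp_pos: [457.3, -49.5, 103.1]
tool_rot: [0.494, 0.507, -0.492, 0.507]
force: [2.9, -1.5, -1.8]
grip_width: 0.169
[457.33194636 -49.52910075 103.09875414] [ 2.88660352 -1.52398561 -1.77902182] [-0.21977385 -0.38210037  0.00739102] 15.95 q -0.3280201463668173 z exp 102.63410233594465
dark [  0   3  25  66 914] [349.06017505 160.68599562]
[[0.09, -0.23], [0.18, -0.46], [0.29, -0.69], [0.41, -0.91], [0.55, -1.12], [0.69, -1.33], [0.84, -1.53], [1.0, -1.72]]
```

View pics/cmp2.png

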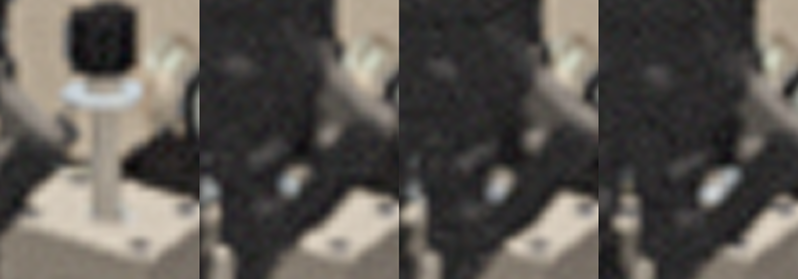

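```bash
python3 -m handwheel '[[[0.09,-0.23,0],[0,0,0],1]]' 
python3 -c "
from h import *
chk('s16z')"; python3 - <<'E'
import cv2
ims=[cv2.imread(f'pics/s{i}z.png')[220:430,330:480] for i in (8,14,15,16)]
cv2.imwrite('pics/cmp3.png',cv2.resize(cv2.hconcat(ims),None,fx=1.33,fy=1.33,interpolation=cv2.INTER_CUBIC))
E
```

```text
clock: 16.12
tcp_pos: [454.8, -49.6, 102.1]
tool_rot: [0.494, 0.507, -0.492, 0.507]
force: [2.7, -0.6, -1.0]
grip_width: 0.17
[454.78646257 -49.58981525 102.14910124] [ 2.68133217 -0.5569237  -0.99964497] [-0.13406578 -0.41861253  0.07602795] 16.125 q -0.38236211494985833 z exp 101.6892944411945
dark [  0   4  25  65 934] [349.47858672 161.08029979]
[[0.1, -0.23], [0.21, -0.45], [0.33, -0.67], [0.46, -0.88], [0.61, -1.09], [0.76, -1.29], [0.92, -1.48], [1.09, -1.66]]
```

View pics/cmp3.png

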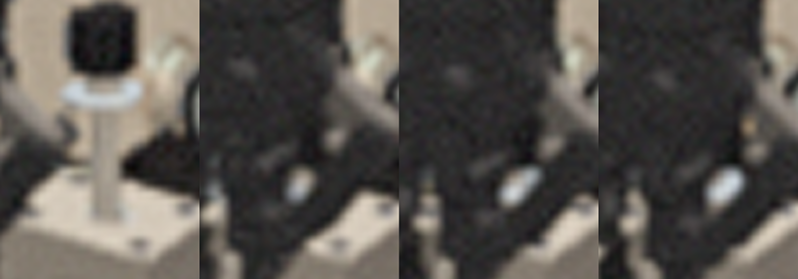

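View pics/s16z.png

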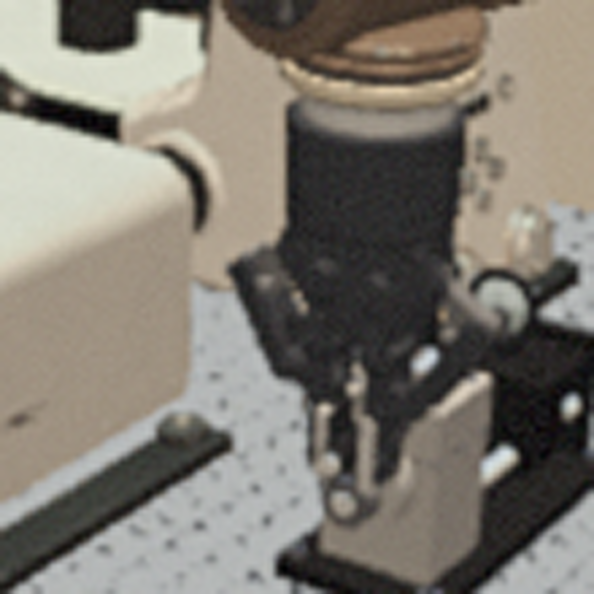

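```bash
python3 -m handwheel '[[[0.1,-0.23,0],[0,0,0],1]]' 
python3 -c "
from h import *
chk('s17z')"
```

```text
clock: 16.3
tcp_pos: [452.2, -49.7, 101.1]
tool_rot: [0.494, 0.507, -0.492, 0.507]
force: [2.4, -1.2, -0.3]
grip_width: 0.167
[452.17276544 -49.67506696 101.06772094] [ 2.38816194 -1.19251066 -0.2786538 ] [-0.16871959 -0.41989872  0.04891985] 16.3 q -0.43944220038319903 z exp 100.54945556628189
dark [  0   5  25  65 957] [349.81609195 161.20480669]
[[0.11, -0.22], [0.23, -0.44], [0.37, -0.65], [0.51, -0.86], [0.67, -1.05], [0.83, -1.24], [1.0, -1.42], [1.19, -1.59]]
```

View pics/s17z.png

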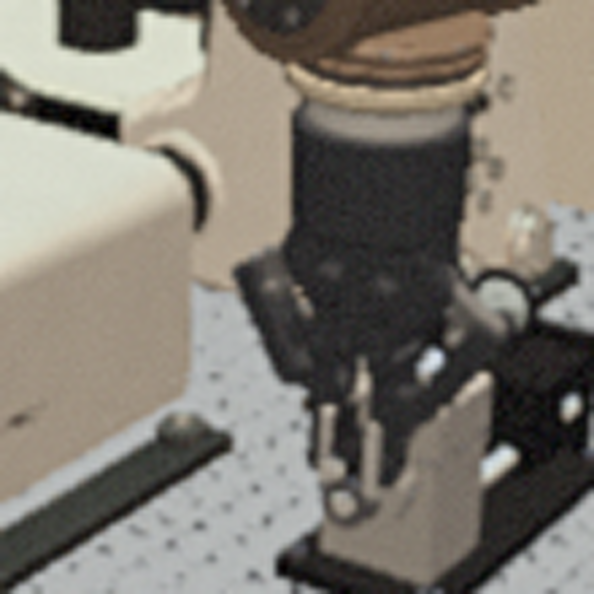

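```bash
python3 -m handwheel '[[[0.11,-0.22,0],[0,0,0],1]]' 
python3 -c "
from h import *
chk('s18z')"
```

```text
clock: 16.48
tcp_pos: [449.8, -49.8, 99.9]
tool_rot: [0.494, 0.507, -0.492, 0.507]
force: [4.5, -0.1, 1.7]
grip_width: 0.166
[449.8436353  -49.75881228  99.88880057] [ 4.53398275 -0.08183213  1.65004783] [ 0.00975187 -0.75348731  0.09715096] 16.475 q -0.49163086659132416 z exp 99.37820787654177
dark [   0    5   25   65 1038] [350.00192678 162.8256262 ]
[[0.12, -0.22], [0.26, -0.43], [0.4, -0.63], [0.56, -0.83], [0.72, -1.02], [0.89, -1.2], [1.08, -1.37], [1.27, -1.53]]
```

View pics/s18z.png

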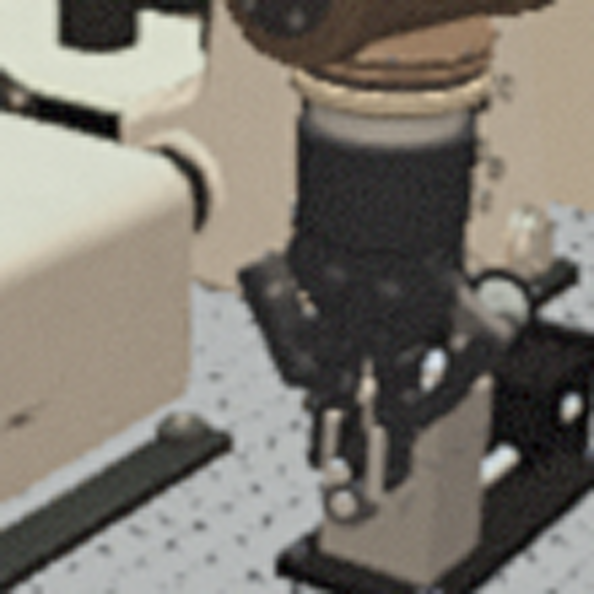

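```bash
python3 -m handwheel '[[[-0.12,0.22,0],[0,0,0],1],[[-0.22,0.45,0],[0,0,0],1],[[-0.22,0.45,0],[0,0,0],2],[[-0.22,0.45,0],[0,0,0],3.2],[[-0.22,0.45,0],[0,0,0],3.8],[[-3,0.45,0],[0,0,0],3.8],[[-7,0.45,0],[0,0,0],3.8],[[-12,0.45,0],[0,0,0],3.8],[[-15,0.45,-6],[0,0,0],3.8],[[-15,0.45,-10],[0,0,0],1],[[-15,0.45,-10],[0,0,0],0]]' 
python3 -c "
from h import *
chk('s19z')"
```

```text
clock: 17.9
tcp_pos: [450.7, 52.2, 250.5]
tool_rot: [0.493, 0.507, -0.491, 0.508]
force: [-0.2, -0.5, -0.4]
grip_width: 0.025
[450.69453737  52.20348546 250.45433171] [-0.22409527 -0.52488107 -0.3840614 ] [-0.00073517  0.05752414 -0.02132796] 17.9 q -0.40927825924921013 z exp 101.17041382593591
dark [  7  31  18  17 153] [355.63398693 170.47712418]
dark [ 0 57  8 10 51] [343.25490196 191.25490196]
[[0.11, -0.23], [0.22, -0.45], [0.35, -0.66], [0.49, -0.87], [0.63, -1.07], [0.79, -1.27], [0.96, -1.45], [1.14, -1.63]]
```

View pics/s19z.png

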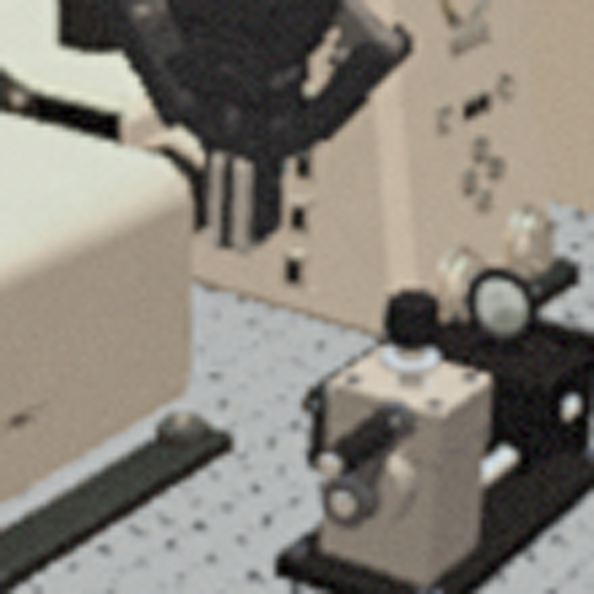

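```bash
python3 -c "
from h import *
print(to([475.8,-133.8,230],[1,.028,0]),to([475.8,-133.8,165],[1,.028,0]))"
```

```text
(array([ 1.99,  1.94, 18.55]), array([ 0.1, -0.1, -0.1])) (array([ 8.49,  1.93, 18.56]), array([ 0.1, -0.1, -0.1]))
```

```bash
python3 -m handwheel '[[[0,1,5],[0,0,0],0],[[1,1.9,11],[0,0,0],0],[[2,1.9,16],[0,0,0],0],[[2,1.9,18.5],[0,0,0],0],[[5,1.9,18.5],[0,0,0],0],[[7.8,1.9,18.5],[0,0,0],0],[[8.2,1.9,18.5],[0,0,0],0],[[8.2,1.9,18.5],[0,0,0],0]]' 60
python3 -c "
from h import *
chk('s20z')"
```

```text
clock: 18.95
tcp_pos: [475.6, -133.7, 168.2]
tool_rot: [0.493, 0.507, -0.492, 0.507]
force: [-0.4, -0.4, 0.4]
grip_width: -0.003
[ 475.55322292 -133.69578146  168.19679901] [-0.36304258 -0.35303671  0.39687805] [0.01096831 0.00814685 0.03264924] 18.95 q -0.004877198638899102 z exp 105.29940532451471
dark [  0   0  25  30 380] [353.03947368 139.07105263]
dark [  7  31  18  17 153] [355.49673203 170.35947712]
dark [ 0 57  8 10 53] [343.16981132 191.16981132]
[[0.01, -0.25], [0.03, -0.5], [0.06, -0.75], [0.1, -0.99], [0.16, -1.24], [0.23, -1.48], [0.31, -1.71], [0.4, -1.95]]
```

View pics/s20z.png

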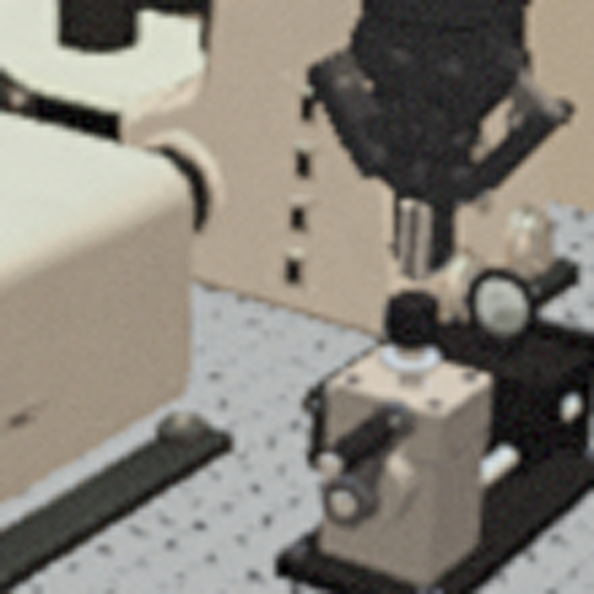

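```bash
python3 -m handwheel '[[[0.3,0,0],[0,0,0],0],[[0.6,0,0],[0,0,0],0],[[0.9,0,0],[0,0,0],0],[[1.1,0,0],[0,0,0],0]]';python3 -m handwheel '[[[0.2,0,0],[0,0,0],0],[[0.4,0,0],[0,0,0],0]]'
```

```text
clock: 19.5
tcp_pos: [475.8, -133.5, 157.4]
tool_rot: [0.494, 0.507, -0.492, 0.508]
force: [0.2, 0.2, -0.3]
grip_width: -0.0
clock: 19.75
tcp_pos: [475.9, -133.6, 153.5]
tool_rot: [0.494, 0.507, -0.492, 0.508]
force: [-0.6, 0.2, 4.2]
grip_width: 0.003
```

```bash
python3 -m handwheel '[[[0.15,0,0],[0,0,0],0],[[0.3,0,0],[0,0,0],0]]';python3 -m handwheel '[[[0.15,0,0],[0,0,0],0],[[0.15,0,0],[0,0,0],0]]'
```

```text
clock: 20.0
tcp_pos: [475.9, -133.6, 150.4]
tool_rot: [0.494, 0.507, -0.492, 0.508]
force: [-1.0, -1.2, 2.6]
grip_width: 0.003
clock: 20.25
tcp_pos: [475.8, -133.7, 149.4]
tool_rot: [0.493, 0.507, -0.492, 0.508]
force: [-2.7, -1.0, 9.8]
grip_width: -0.004
```

```bash
python3 -m handwheel '[[[0.1,0,0],[0,0,0],0],[[0.15,0,0],[0,0,0],0]]';python3 -m handwheel '[[[0.1,0,0],[0,0,0],0],[[0.1,0,0],[0,0,0],0]]'
python3 -c "
from h import *
chk('s21z')"
```

```text
clock: 20.5
tcp_pos: [475.9, -133.8, 149.1]
tool_rot: [0.493, 0.506, -0.491, 0.509]
force: [-7.5, 1.2, 27.8]
grip_width: -0.002
clock: 20.75
tcp_pos: [475.8, -133.8, 149.2]
tool_rot: [0.494, 0.506, -0.491, 0.509]
force: [-6.2, 0.6, 19.8]
grip_width: 0.003
[ 475.83545994 -133.84655076  149.20809234] [-6.19814032  0.64053633 19.82986665] [0.14478752 1.01336244 0.0399147 ] 20.75 q 0.0006831303684808543 z exp 105.29998833332294
dark [  0   0  25  37 522] [352.87547893 142.27586207]
dark [  6  31  19  17 141] [355.83687943 172.29787234]
dark [ 0 57  9 10 54] [343.25925926 191.14814815]
[[0.01, -0.25], [0.02, -0.5], [0.06, -0.75], [0.1, -0.99], [0.15, -1.24], [0.22, -1.48], [0.3, -1.71], [0.39, -1.95]]
```

View pics/s21z.png

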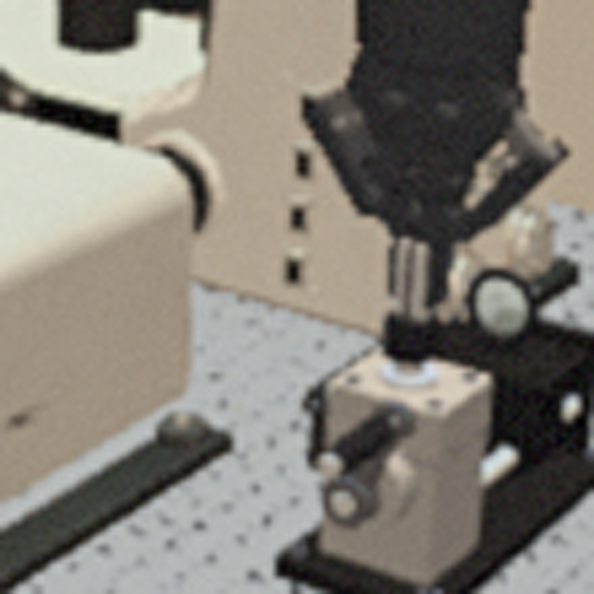

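```bash
python3 -m handwheel '[[[-1,0,0],[0,0,0],0],[[-5,0,0],[0,0,0],0],[[-10,0,0],[0,0,0],0],[[-12,0,-6],[0,0,0],0],[[-12,0,-12],[0,0,0],0],[[-12,0,-18],[0,0,0],0],[[-12,0,-24],[0,0,0],0],[[-12,0,-28],[0,0,0],0],[[-12,0,-28],[0,0,0],0]]'
python3 - <<'E'
from h import *
im=cams.get_image('scene')[:,:,::-1];cv2.imwrite('pics/s22.png',im)
cv2.imwrite('pics/s22z.png',cv2.resize(im[140:230,300:390],None,fx=6.6,fy=6.6,interpolation=cv2.INTER_CUBIC))
im=cams.get_image('top')[:,:,::-1];cv2.imwrite('pics/t22.png',im)
k=cv2.resize(im[180:260,335:465],None,fx=6,fy=6,interpolation=cv2.INTER_CUBIC);cv2.imwrite('pics/t22z.png',k)
P=[475.8,-133.8];
for z in (104,108,116,138):print(z,(proj('scene',P+[z])-[300,140])*6.6)
E
```

```text
clock: 21.92
tcp_pos: [466.4, 148.3, 269.0]
tool_rot: [0.493, 0.507, -0.49, 0.51]
force: [1.1, -1.6, 0.6]
grip_width: -0.002
104 [342.08170431 263.98466918]
108 [342.82330683 254.7032644 ]
116 [344.31485915 236.03802793]
138 [348.47495603 183.99311643]
```

View pics/s22z.png

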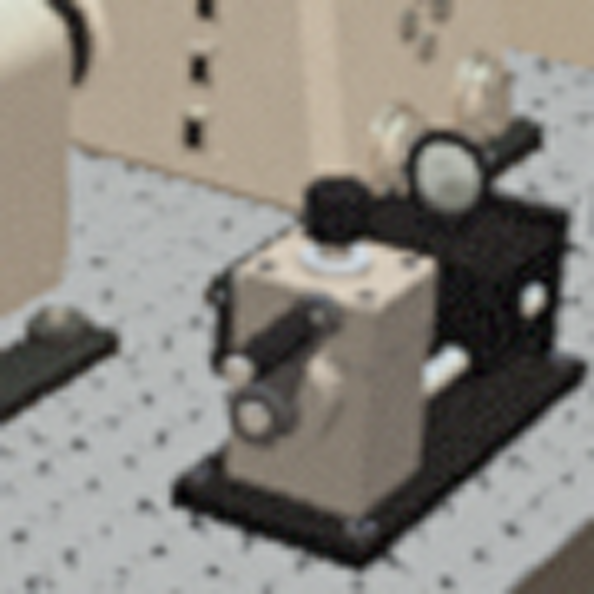

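View pics/s22.png

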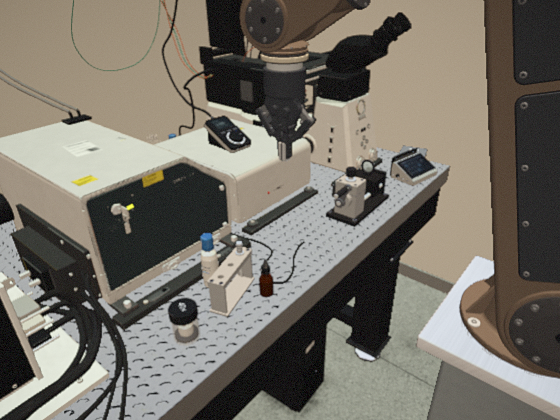

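View pics/t22.png

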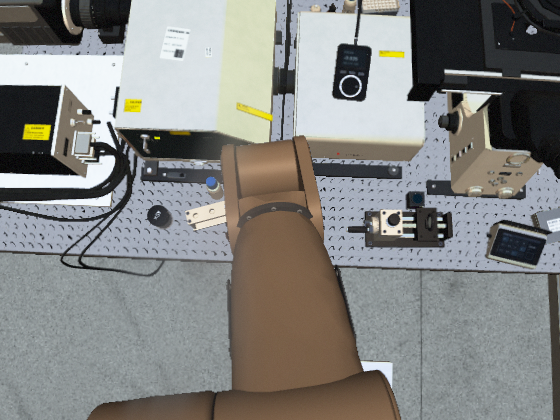

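```bash
python3 - <<'E'
from h import *
print(r.state()['qvel'].round(3),r.state()['clock']); print(r.hand_in())
E
```

```text
[-0.028 -0.005  0.001 -0.002 -0.001 -0.002] 22.025
the job is handed in; nothing more can be done
None
```

The stage is locked: the pin is fully home in the bearing block with its collar flush, and I handed the job in at about 22 s of the 54 s allowed.

**What I did:**
- I took the knurled pin from the rack, stood it in the countersunk hole and let go.
- I turned the crank slowly by its grip from about 1.13 rad. The pin dropped somewhere between crank 0.0 and -0.16 rad, going by the collar's position in the pictures.
- I turned on until the crank began to block at about -0.49 rad, then eased it back by about 0.1 rad and let go.
- I pressed the knob down with the closed fingertips and retreated.

**Last checks:**
- **Pressing:** the force rose to about 4 N, dropped to about 2.6 N, then stopped hard. The highest reading was 28 N, with the fingertips at 138 mm, which is the knob-top height for a flush collar.
- **Scene view afterwards:** the collar sits on the block, and the knob top is within a pixel of where it should be. The rack, the dowel, both bottles and the canister are where they were, as far as the eye can tell.
- **Top view afterwards:** the filter cube is unmoved, but the arm hid part of the rack there.

**Uncertain points:**
- **Moment of the drop:** the arm hid the pin as it fell, and I saw no force change until the blocking at -0.49 rad. A clear view after releasing the crank confirmed the drop.
- **Spring ball:** I read only 4 N of push before the pin gave way, not the 8 N expected. The readings were sparse, so I may have missed the peak.

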